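# Serve a bread roll with the tongs

## Robot

A 7-joint arm with a two-finger parallel gripper is mounted at the origin on the work surface. World frame = base frame: x ahead of the robot, y to its left, z up, the work surface at z = 0. Lengths are in mm, angles in rad, forces in N, time in s.
With the tool pointing down it reaches from about 400 to 875 mm from the base axis. Payload 4.4 kg.
Tool frame: the origin (TCP) lies between the finger pads; the fingertips stand ctrl.tip_reach ahead of it and the grasp point (between the pads) lies 8 mm behind it (ctrl.tip_reach is the distance from the TCP to the fingertips, in mm); z points along the fingers, y is the direction in which the jaws open and shut (so a half turn about z gives the same grasp; the last joint's range is limited). The gripper opens to 85 mm and grips with 20 to 120 N. Pads are 22 mm wide; open, the fingers measure 114 mm over their backs; the gripper's body (76 mm by 85 mm) begins 54 mm behind the grasp point. The pads swing forward as they close: fully open they stand 13 mm farther back than shut.
Start: joints at [1.253, 0.628, 0.038, 1.517, -0.027, 0.996, -0.02], TCP at [161.973, -629.51, 242.313] pointing down, gripper open.
Joint ranges: [-3.06, 3.06], [-0.37, 2.12], [-1.25, 1.32], [0.18, 2.47], [-1.1, 4.24], [0.23, 1.98], [-2.94, 2.94]. Speed limits (rad/s): [2.57, 2.57, 3.14, 3.14, 3.14, 3.14, 3.14].

## Interface

Orientations are given as [roll, pitch, yaw] about the fixed x, y, z axes, in that order (R = Rz(yaw) Ry(pitch) Rx(roll)).
In Python, from cell import status, viewer, order, ctrl gives the robot as it stands.
- The arm moves only by the tool play_rows, never from a script. Its argument "series" is a list of rows, each a list of 5 numbers: the shift along the tool's x, y, z in cm, then the turn about the tool's z in degrees, then the closure, from 0 (fully open) to 1 (shut). In form: [[x, y, z, yaw, gripper], ...]. A call has 1 to 8 rows; each row is the pose to reach, as a shift and turn from the pose commanded when the call began, along the tool's axes at that moment; what a row does not reach only later rows make up. A row lasts 1/10 s, in which the tool goes at most 50 mm and 8.59 degrees, less where a joint would pass 70% of its speed; a pose out of reach is approached as far as the arm can. A call with a gripper value outside its range is refused whole. The fingers move at their own pace and stop on an object; the grip force is fixed at half the most. Time passes only in rows, so rows that repeat a pose let the fingers close. It gives the time, the measured TCP pose, the force and the opening at its end, in the units of the state.
- status.read_state(): the state, without advancing time (a new reading comes with each control period).
- viewer.get_image(name): name is "side" or "top" or "wrist"; returns a dict with "img" (480x640x3 uint8, red, green, blue), "vfov" (degrees; the focal length in pixels is half the picture's height over the tangent of half this angle, whatever the lens; pixels are square), "cx", "cy" (the principal point, pixels), "dist_coeffs" ([k1, k2, p1, p2, k3] as OpenCV has them; the pictures are not rectified), "rvec" (rotation vector, rad) and "tvec" (3), from world to camera coordinates, as OpenCV has them; the wrist camera has in their place "tool_from_camera" (4x4, takes a point from camera to tool coordinates, whose origin is the TCP and whose axes are the flange's). Camera axes: x right, y down, z forward; pixel columns grow to the right and rows downward; lengths in mm; the calibration is good to about 2 mm. A picture is of the moment at which its call begins: read the wrist's pose just before it. There is no depth.
- order.finish_job(): hands the job in, once; it reports no verdict.
The state is a dict: "clock": time; "qpos": joint angles; "qd": joint speeds; "tau": joint torques, N m; "eef_pos": TCP position; "tool_rot": TCP orientation; "force": force on the tool from outside, world axes, zero at the start; "torque": the same for the moment, N m; "width": finger opening in mm.
Only numpy, scipy, OpenCV 4.12 (cv2) and the standard library are available. Lean on these libraries where they do the work, as an engineer would, in place of code of your own. Each camera call takes 0.05 s, during which the arm holds its last target. There are 200 camera calls.

## Task

Press the pedal of the roll dispenser right down to its stop so that the bread roll runs down to the front stop, and let the pedal come back up. Then take the serving tongs by the flat plates halfway along their arms, close the tips on the roll and lift it, keeping the gripper itself off the roll, not letting the roll fall, and not knocking over the jam jar, water bottle or tin. Finish still holding the roll in the tongs, still and at least 15 cm above the counter; do not put anything down.

Things in the scene. Friction and masses are not known exactly. Their poses are not given: they have to be found in the camera images.
- dispenser: Fixed metal roll dispenser. Origin on the counter under the released roll's resting place; x up the track (away from the robot), z up. Two rails 30 mm apart slope 1 in 5 down to -x, to a front stop tab 14 mm wide (y), rear face at x -21, front face -28, top z 78 mm. Clear side cheeks at y +-31 mm from x 56 mm on, 111 mm high; housing 127 mm high from x 175 to 235 mm.
- pickup (a point): Where the centre of the released roll comes to rest, 69 mm above the dispenser's origin; axes as the dispenser. Here the rails are lower than 54 mm, and both sides of the roll are free (y from -65 to beyond +100 mm) for x up to 55 mm.
- pedal (a joint): Angle of the dispenser's spring pedal, rad: 0 = up (at rest), 0.2 = down on its stop. A pin on it between the rails holds the roll back; near the stop it lets the roll go, which runs down and settles within 2 s. Springs back up when released. Needs 3 to 6 N at the pad.
- pedal_pad (a point): Middle of the top of the pedal's black rubber pad (50 mm in x, 55 mm in y), 70 mm above the counter when up, at x +25, y -100 mm of the dispenser, beside the track. It goes down 31 mm to the stop, swinging about a hinge 155 mm farther along +x.
- roll: Small round bread roll, a ball of 42 mm diameter, 20 to 40 g; it starts on the rails behind the pedal's pin, about 110 mm up the track from its later resting place. The origin is a point of its skin and turns with it.
- roll_center (a point): Centre of the bread roll.
- tongs: Steel serving tongs, 218 mm long, 0.12 kg, lying on their side: the arms open and close horizontally, z 0 to 30 mm. Origin on the underside midway between the flat grip plates (x -24 to +24 mm; about the balance point); x towards the tips, pivot at x -100 mm. Open: 52 mm over the plates, paddles 69 mm apart inside, 77 outside. A spring opens them: 6 N per plate open, 8 N closed on the roll.
- tongs_left: The tongs' arm on their +y side; origin at the pivot. Pressing the grip plates closes the tips about twice as far: 46 mm over the plates leaves 57 mm between the paddles; 38 mm leaves 42 mm (the roll's diameter, paddles parallel). Least gap 23 mm.
- tongs_right: The tongs' arm on their -y side, mirror of the left; the two move together. Origin at the pivot.
- tongs_tips (a point): Point midway between the two paddles of the tongs (flat, 36 mm long by 30 mm high), 90 mm ahead of the tongs' origin and 15 mm above their underside; the roll's centre belongs here.
- jam_jar: Bystander: closed jar, 56 mm diameter, 75 mm high, standing. Origin under its centre.
- water_bottle: Bystander: clear bottle, 68 mm diameter, 220 mm high, standing. Origin under its centre.
- tin: Bystander: tin, 74 mm diameter, 80 mm high, standing. Origin under its centre.
- spatula: Bystander: a spatula about 240 mm long with a wooden handle, lying on the counter beside the tongs, on either side of them.

How it is judged:
By the outcome, as a careful person would: the job done as asked, in the order asked, and still so for the second after the job is handed in, while the arm keeps its last pose, push and grip.
It also fails if it takes over 58 s, if anything falls off the work surface, if the arm or the gripper's body presses on something with over 40 N, if the wrist force passes 120 N, or if a joint passes its speed limit or range.

## Working session

There is one attempt and no reset: what is moved stays moved. The work goes in short steps, Python scripts to look and compute and a tool call to move; the robot and the scene stay as the last step left them, time stands still between calls to the robot, and variables do not carry over. Pictures are saved under pics/ and viewed, about 8 in all and at most 12, crops included, and the job is handed in when it is done.

Besides the shell and the picture viewer there is one more tool, called as name([rows], argument=value, ...), one row to a line, values as JSON. play_rows: Moves the arm, as the interface text tells. Its arguments: {"type":"object","properties":{"series":{"type":"array","items":{"type":"array","items":{"type":"number"}}}},"required":["series"]}

```bash
mkdir -p pics; ls; python3 - <<'E'
from cell import status, viewer, ctrl
import cv2
print(status.read_state(), ctrl.tip_reach)
for n in ("top","side","wrist"):
    d=viewer.get_image(n); cv2.imwrite(f"pics/{n}0.png",d["img"][:,:,::-1]); d.pop("img"); print(n,d)
E
```

```text
pics
{'clock': 0.0, 'qpos': array([ 1.2532081 ,  0.6293049 ,  0.03846789,  1.51841667, -0.02701963,
        0.99633919, -0.02001044]), 'qd': array([ 0.00137097, -0.00166688,  0.00125183, -0.00229662, -0.0003517 ,
        0.00100052, -0.00110506]), 'tau': array([-3.63999670e-04, -5.63410485e+01,  1.22645460e+00, -1.93440682e+01,
        1.10993240e-02,  1.05964343e-02,  4.96784438e-06]), 'eef_pos': array([ 161.79674159, -628.87932543,  241.40072794]), 'tool_rot': array([-3.13964335e+00,  2.37433343e-05,  2.51745041e-01]), 'force': array([-0.82201704,  0.84044925,  0.28073643]), 'torque': array([ 0.00754533,  0.06517189, -0.01252512]), 'width': 85.62861696968635} 11.0
top {'vfov': 54.31795152203146, 'cx': 323.79422811298264, 'cy': 241.93127094092895, 'dist_coeffs': array([0.02172376, 0.        , 0.        , 0.        , 0.        ]), 'rvec': array([ 2.17862456, -2.12065481,  0.17398081]), 'tvec': array([-111.44444403,  558.31426134,  849.20282839])}
side {'vfov': 52.02799572829314, 'cx': 321.84533055461054, 'cy': 240.55071300522016, 'dist_coeffs': array([-0.04853024,  0.        ,  0.        ,  0.        ,  0.        ]), 'rvec': array([ 0.18627415, -2.78044141,  1.36184674]), 'tvec': array([544.74300796, 168.24197758, 944.10320661])}
wrist {'vfov': 71.78096898836966, 'cx': 318.2972020799198, 'cy': 239.55515383356288, 'dist_coeffs': array([-0.06234732,  0.        ,  0.        ,  0.        ,  0.        ]), 'tool_from_camera': array([[ 3.81203324e-04, -9.45919348e-01, -3.24401668e-01,
         8.45762550e+01],
       [ 9.99999917e-01,  4.08219387e-04, -1.52259528e-05,
        -3.05024308e-02],
       [ 1.46829573e-04, -3.24401635e-01,  9.45919425e-01,
        -1.31137265e+02],
       [ 0.00000000e+00,  0.00000000e+00,  0.00000000e+00,
         1.00000000e+00]])}
```

View pics/top0.png

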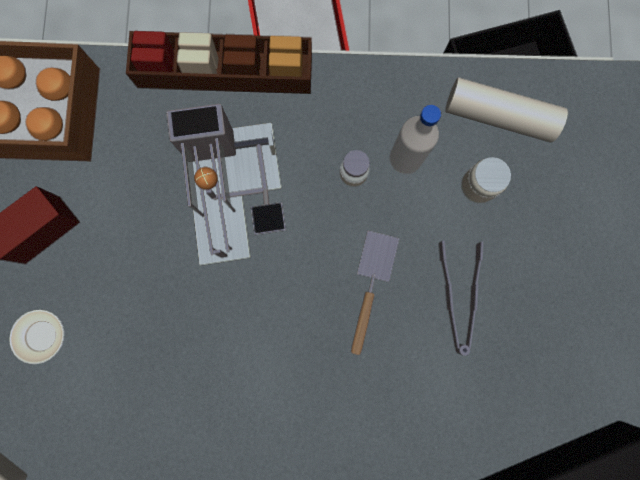

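View pics/side0.png

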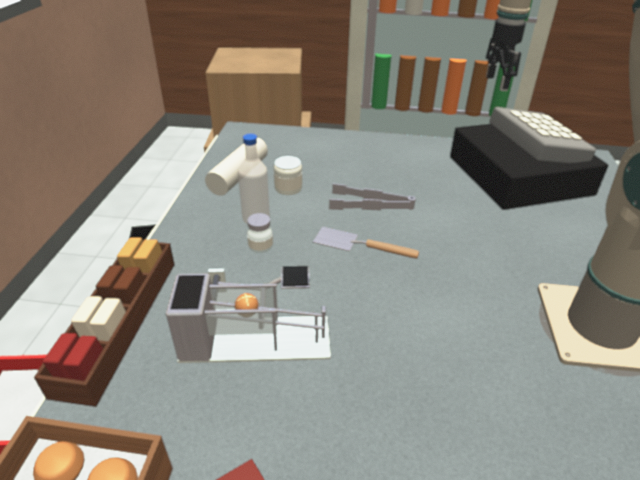

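```bash
cat > h.py <<'E'
import numpy as np, cv2
from scipy.spatial.transform import Rotation as Ro
from cell import status, viewer, ctrl
def K(d):
    f=240/np.tan(np.radians(d["vfov"]/2)); return np.array([[f,0,d["cx"]],[0,f,d["cy"]],[0,0,1]])
def ext(d,s=None):
    "world->camera R,t"
    if "rvec" in d: return cv2.Rodrigues(d["rvec"])[0],np.asarray(d["tvec"],float)
    T=np.eye(4); T[:3,:3]=Ro.from_euler("xyz",s["tool_rot"]).as_matrix(); T[:3,3]=s["eef_pos"]
    M=np.linalg.inv(T@d["tool_from_camera"]); return M[:3,:3],M[:3,3]
def ray(d,px,s=None):
    R,t=ext(d,s); p=cv2.undistortPoints(np.array([[px]],float),K(d),d["dist_coeffs"])[0,0]
    return -R.T@t, R.T@np.array([*p,1])
def at_z(d,px,z,s=None):
    o,v=ray(d,px,s); return o+v*(z-o[2])/v[2]
def proj(d,P,s=None):
    R,t=ext(d,s); return cv2.projectPoints(np.array(P,float).reshape(-1,1,3),cv2.Rodrigues(R)[0],t,K(d),d["dist_coeffs"])[0][:,0]
def grab(n,name=None):
    s=status.read_state(); d=viewer.get_image(n)
    if name: cv2.imwrite(f"pics/{name}.png",d["img"][:,:,::-1])
    return s,d
E
python3 - <<'E'
from h import *
s,d=grab("top")
for n,p,z in [("pad",(268,218),70),("roll",(206,178),91),("pivot",(464,350),25),("tipL",(443,243),30),("tipR",(480,243),30),("housingFL?",(168,110),127),("HFR",(220,105),127),("stop",(220,252),78),
 ("jar",(356,160),75),("tin",(491,173),80),("bottlecap",(430,115),220),("spat",(380,240),0),("spath",(357,352),10)]: print(n,at_z(d,p,z).round(0))
a=cv2.resize(d["img"][90:275,150:300],None,fx=3.2,fy=3.2,interpolation=3); b=cv2.resize(d["img"][230:360,430:500],None,fx=4,fy=4,interpolation=3)
c=np.zeros((592,770,3),np.uint8); c[:a.shape[0],:a.shape[1]]=a; c[:b.shape[0],485:485+b.shape[1]]=b
cv2.imwrite("pics/crop1.png",c[:,:,::-1])
E
```

```text
pad [599.   9.  70.]
roll [666. 123.  91.]
pivot [ 366. -366.   25.]
tipL [ 567. -327.   30.]
tipR [ 569. -399.   30.]
housingFL? [778. 188. 127.]
HFR [791.  97. 127.]
stop [532.  92.  78.]
jar [ 714. -153.   75.]
tin [ 695. -405.   80.]
bottlecap [ 743. -258.  220.]
spat [ 575. -209.    0.]
spath [ 355. -166.   10.]
```

View pics/crop1.png

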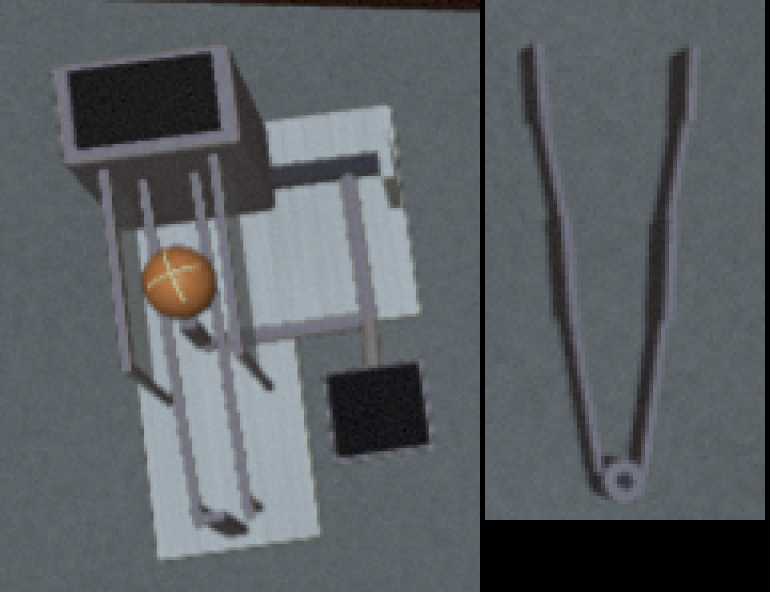

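```bash
python3 - <<'E'
from h import *
from scipy.optimize import least_squares
s,d=grab("top")
f=lambda p:(150+p[0]/3.2,90+p[1]/3.2)
pts=[(327,376),(420,362),(432,445),(338,458),(55,68),(228,45),(240,138),(64,163),(178,283)]
pts=np.array([f(p) for p in pts])
def model(q):
    x,y,th,w,xr=q
    L=[(50,-72.5,70),(50,-127.5,70),(0,-127.5,70),(0,-72.5,70),(235,w,127),(235,-w,127),(175,-w,127),(175,w,127),(xr,0,69+xr/5)]
    L=np.array(L,float); R=Ro.from_euler("z",th).as_matrix(); return L@R.T+[x,y,0]
r=least_squares(lambda q:(proj(d,model(q))-pts).ravel(),[560,105,0.1,50,110])
print("disp",r.x.round(3)); print((proj(d,model(r.x))-pts).round(1).tolist())
x,y,th=r.x[:3]
c,sn=np.cos(th),np.sin(th)
for n,p in [("pad",(25,-100)),("pick",(0,0)),("stop",(-24,0))]: print(n,x+c*p[0]-sn*p[1],y+sn*p[0]+c*p[1])
R=Ro.from_euler("z",th).as_matrix()
L=at_z(d,(442.5,241.5),30);Rr=at_z(d,(481,242),30);P=at_z(d,(464.25,350),30)
m=(L+Rr)/2; v=m-P; print(L,Rr,P,"len",np.linalg.norm(v),"yaw",np.arctan2(v[1],v[0]),"origin",(P+v/np.linalg.norm(v)*100))
for n,p,z in [("jar",(356,160),75),("tin",(491,173),80),("bottlecap",(430,115),220)]: 
    w=at_z(d,p,z); print(n,R.T@(w-[x,y,0]))
E
```

```text
disp [5.55859e+02 1.01560e+02 1.79000e-01 4.84470e+01 1.11274e+02]
[[-0.1, 0.0], [0.1, 0.1], [0.1, 0.3], [-0.0, 0.6], [-0.7, -1.4], [-0.5, -1.5], [-0.1, 1.1], [0.2, 0.9], [1.0, -0.2]]
pad 598.22547645505 7.591148247391104
pick 555.8586796901632 101.55951809534987
stop 532.2404052719012 97.2960554763425
[ 570.2797075  -326.39764329   30.        ] [ 571.39405688 -401.00109165   30.        ] [ 366.02228026 -364.42058372   30.        ] len 204.8158717458676 yaw 0.0035212981023408194 origin [ 466.02166028 -364.06845464   30.        ]
jar [ 110.53667276 -278.28550812   75.        ]
tin [  46.45314459 -523.25915866   80.        ]
bottlecap [ 120.21505265 -386.80568073  220.        ]
```

play_rows([
  [29,-25.4,0,4,1],
  [29,-25.4,0,4,1],
  [29,-25.4,0,4,1],
  [29,-25.4,0,4,1],
  [29,-25.4,0,4,1],
  [29,-25.4,0,4,1],
  [29,-25.4,0,4,1],
  [29,-25.4,0,4,1],
])

```text
clock: 1.05
eef_pos: [381.4, -308.0, 242.5]
tool_rot: [-3.141, -0.001, 0.185]
force: [-0.0, -0.1, 0.2]
width: 0.2
```

```bash
cat >> h.py <<'E'
def to(x,y,z,yaw):
    s=status.read_state(); R=Ro.from_euler("xyz",s["tool_rot"]).as_matrix(); c=s["tool_rot"][2]
    print("t",round(s["clock"],2),"pos",s["eef_pos"].round(1),"rot",s["tool_rot"].round(4),"F",s["force"].round(1),"w",round(s["width"],1),"tip",ctrl.tip_reach)
    print("shift cm",(R.T@(np.array([x,y,z])-s["eef_pos"])/10).round(2),"turn",round(-np.degrees(yaw-c),1))
E
python3 -c "
from h import *
to(598,7.6,110,.179)"
```

```text
t 1.05 pos [ 381.4 -308.   242.5] rot [-3.1408e+00 -1.1000e-03  1.8510e-01] F [-0.  -0.1  0.2] w 0.2 tip 11.0
shift cm [ 27.08 -27.02  13.3 ] turn 0.3
```

play_rows([
  [27.1,-27,6,0.3,1],
  [27.1,-27,6,0.3,1],
  [27.1,-27,6,0.3,1],
  [27.1,-27,6,0.3,1],
  [27.1,-27,6,0.3,1],
  [27.1,-27,6,0.3,1],
  [27.1,-27,6,0.3,1],
  [27.1,-27,6,0.3,1],
])

```text
clock: 1.85
eef_pos: [598.6, 7.2, 181.8]
tool_rot: [-3.14, -0.001, 0.18]
force: [-0.4, 0.3, -0.3]
width: -0.2
```

play_rows([
  [0,0,3.6,0,1],
  [0,0,7.2,0,1],
  [0,0,7.2,0,1],
])

```text
clock: 2.15
eef_pos: [593.5, 3.6, 106.0]
tool_rot: [-3.14, 0.01, 0.178]
force: [-1.6, -0.6, -0.1]
width: 0.2
```

```bash
python3 -c "
from h import *
to(598,7.6,85,.179)
s,d=grab('wrist','w1')
"
```

```text
t 2.15 pos [593.5   3.6 106. ] rot [-3.1403  0.0096  0.1776] F [-1.6 -0.6 -0.1] w 0.2 tip 11.0
shift cm [ 0.54 -0.31  2.09] turn -0.1
```

View pics/w1.png

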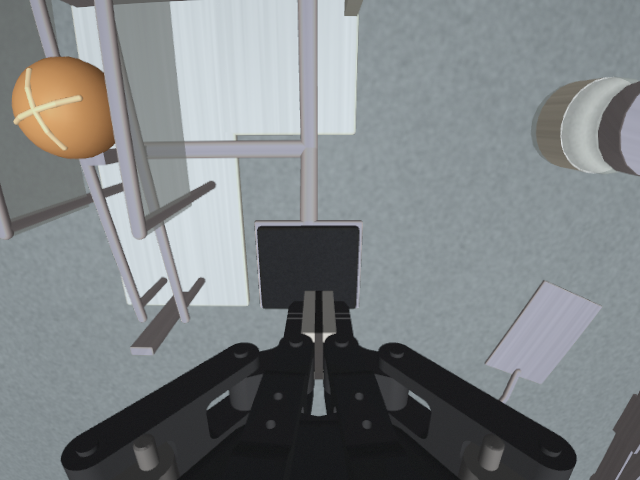

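play_rows([
  [0,0,0,0,1],
  [0,0,0,0,1],
  [0,0,0,0,1],
])

```text
clock: 2.5
eef_pos: [598.4, 3.1, 112.2]
tool_rot: [3.141, -0.003, 0.176]
force: [0.1, -0.8, -0.2]
width: -0.1
```

```bash
python3 -c "
from h import *
s,d=grab('wrist','w2')
to(598,7.6,85,.179)
g=cv2.cvtColor(d['img'],6); print('pad',at_z(d,(309,266),70,s), 'corners',[at_z(d,p,70,s).round(1)[:2] for p in [(257,227),(358,227)]])
"
```

```text
t 2.55 pos [598.1   3.1 111.9] rot [ 3.1413e+00 -2.7000e-03  1.7630e-01] F [-0.6 -0.   1. ] w 0.1 tip 11.0
shift cm [ 0.06 -0.44  2.69] turn -0.2
pad [606.68371606   9.98995598  70.        ] corners [array([624.5,  41.9]), array([634.2, -12.5])]
```

play_rows([
  [0.1,-0.4,1.5,0,1],
  [0.1,-0.4,2.7,0,1],
  [0.1,-0.4,3.7,0,1],
  [0.1,-0.4,4.7,0,1],
  [0.1,-0.4,5.4,0,1],
  [0.1,-0.4,5.4,0,1],
])

```text
clock: 3.15
eef_pos: [596.3, 8.0, 55.0]
tool_rot: [-3.141, 0.003, 0.177]
force: [-3.0, 2.6, 3.8]
width: -0.2
```

play_rows([
  [0,0,0.4,0,1],
  [0,0,0.7,0,1],
  [0,0,0.7,0,1],
  [0,0,0.7,0,1],
])

```text
clock: 3.55
eef_pos: [596.9, 7.9, 50.3]
tool_rot: [-3.141, 0.001, 0.177]
force: [-5.1, 2.5, 10.6]
width: -0.3
```

play_rows([
  [0,0,0.2,0,1],
  [0,0,0.2,0,1],
  [0,0,0.2,0,1],
])

```text
clock: 3.85
eef_pos: [597.0, 7.9, 49.6]
tool_rot: [-3.141, 0.0, 0.177]
force: [-7.7, 2.6, 20.7]
width: -0.0
```

```bash
python3 -c "
from h import *
to(598,7.6,150,.179)
s,d=grab('side','s1'); _,e=grab('wrist')
c=np.hstack([d['img'][220:380,150:350].repeat(2,0).repeat(2,1),cv2.resize(e['img'],(400,320))])
cv2.imwrite('pics/c2.png',c[:,:,::-1])
"
```

```text
t 3.85 pos [597.    7.9  49.6] rot [-3.1409e+00  4.0000e-04  1.7700e-01] F [-7.7  2.6 20.7] w -0.0 tip 11.0
shift cm [  0.09   0.04 -10.04] turn -0.1
```

View pics/c2.png

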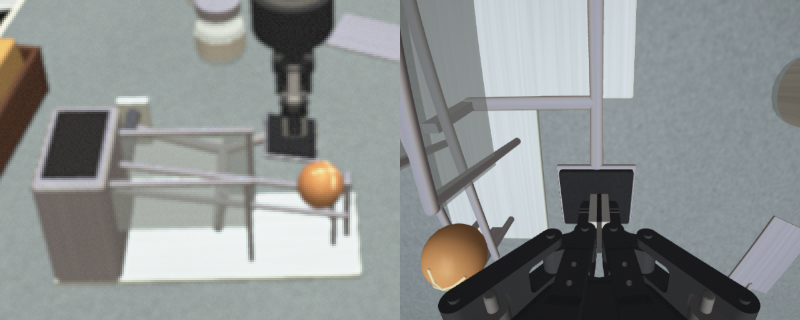

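play_rows([
  [0,0,-4,0,1],
  [0,0,-8,0,1],
  [0,0,-13,0,1],
  [0,0,-13,0,0],
])

```text
clock: 4.35
eef_pos: [603.1, 6.5, 184.3]
tool_rot: [3.138, -0.015, 0.176]
force: [1.4, -0.5, 0.5]
width: 13.5
```

```bash
python3 -c "
from h import *
to(455,-364,170,.0035)
"
```

```text
t 4.35 pos [603.1   6.5 184.3] rot [ 3.1385 -0.0151  0.1756] F [ 1.4 -0.5  0.5] w 13.5 tip 11.0
shift cm [-21.08  33.89   1.22] turn 9.9
```

play_rows([
  [-20.5,34,0,10,0],
  [-20.5,34,0,10,0],
  [-20.5,34,0,10,0],
  [-20.5,34,0,10,0],
  [-20.5,34,0,10,0],
  [-20.5,34,0,10,0],
  [-20.5,34,0,10,0],
  [-20.5,34,0,10,0],
])

```text
clock: 5.15
eef_pos: [454.3, -366.8, 177.3]
tool_rot: [3.139, -0.001, 0.001]
force: [1.6, 0.6, -1.2]
width: 85.3
```

play_rows([
  [-20.5,34,0,10,0],
  [0,0,0,0,0],
  [0,0,0,0,0],
  [0,0,0,0,0],
  [0,0,0,0,0],
])

```text
clock: 5.65
eef_pos: [455.3, -364.3, 177.2]
tool_rot: [3.14, -0.0, 0.001]
force: [0.1, 0.4, 0.5]
width: 85.4
```

That second call's first row was a stray repeat (it came back in the later rows; no harm). Now a close look at the tongs.

```bash
python3 -c "
from h import *
s,d=grab('wrist','w3')
print(s['eef_pos'],s['tool_rot'])
for P in [(466,-364,15),(566+8,-327,30),(574,-401,30),(366,-364.4,30)]: print(proj(d,P,s))
"
```

```text
[ 455.25338375 -364.32219365  177.21884873] [ 3.14015599e+00 -9.27213005e-05  1.34001831e-03]
[[318.01026028 211.66337208]]
[[270.33894169  80.76313731]]
[[366.08337929  80.95170199]]
[[318.28046263 316.17217951]]
```

View pics/w3.png

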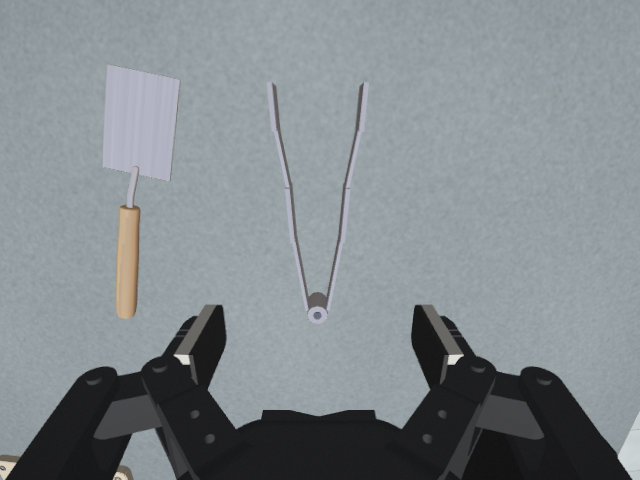

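```bash
python3 -c "
from h import *
s,d=grab('wrist')
for p in [(268,82),(367.5,82),(317.5,315),(288.5,187),(348,187),(293,238),(342.5,238)]: print(at_z(d,p,30,s).round(1))
to(466,-364,60,.0035)
"
```

```text
[ 572.9 -325.2   30. ]
[ 573.  -402.2   30. ]
[ 367.1 -363.6   30. ]
[ 491.  -339.1   30. ]
[ 491.  -389.3   30. ]
[ 445.6 -341.9   30. ]
[ 445.6 -385.7   30. ]
t 5.75 pos [ 455.1 -364.2  177.3] rot [3.1405e+00 2.0000e-04 1.0000e-03] F [ 0.4 -0.4  0.3] w 85.4 tip 11.0
shift cm [ 1.09 -0.03 11.73] turn -0.1
```

play_rows([
  [1.2,0,4,0,0],
  [1.2,0,8,0,0],
  [1.2,0,12,0,0],
  [1.2,0,14.5,0,0],
  [1.2,0,16,0,0],
  [1.2,0,16.8,0,0],
  [1.2,0,16.8,0,0],
  [1.2,0,16.8,0,0],
])

```text
clock: 6.55
eef_pos: [468.2, -364.0, 10.4]
tool_rot: [3.14, -0.002, 0.002]
force: [0.7, -0.0, 1.3]
width: 85.0
```

play_rows([
  [0,0,0,0,0.2],
  [0,0,0,0,0.35],
  [0,0,0,0,0.42],
  [0,0,0,0,0.45],
  [0,0,0,0,0.45],
  [0,0,0,0,0.45],
  [0,0,0,0,0.45],
])

```text
clock: 7.25
eef_pos: [468.6, -364.1, 11.1]
tool_rot: [3.14, -0.003, 0.002]
force: [-0.7, 0.5, 7.3]
width: 47.1
```

```bash
python3 -c "
from h import *
to(467.5,-364,9,0)
s,d=grab('wrist','w4')
"
```

```text
t 7.25 pos [ 468.6 -364.1   11.1] rot [ 3.1399e+00 -2.6000e-03  1.8000e-03] F [-0.7  0.5  7.3] w 47.1 tip 11.0
shift cm [-0.11 -0.01  0.21] turn 0.1
```

View pics/w4.png

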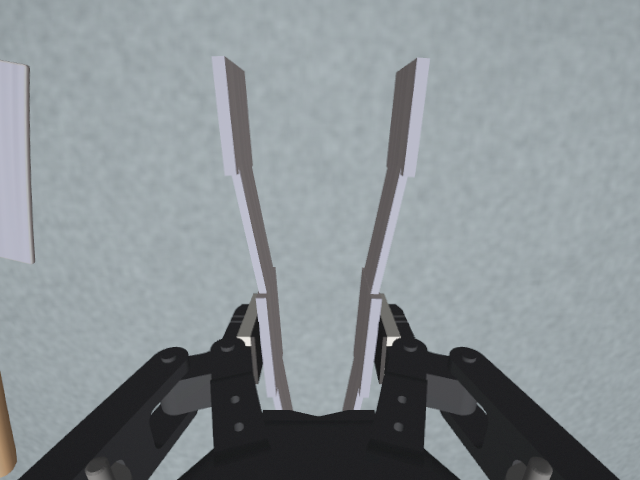

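play_rows([
  [0,0,0,0,0.47],
  [0,0,0,0,0.47],
  [0,0,-0.5,0,0.47],
  [0,0,-2,0,0.47],
  [0,0,-4,0,0.47],
  [0,0,-6,0,0.47],
  [0,0,-6,0,0.47],
  [0,0,-6,0,0.47],
])

```text
clock: 8.1
eef_pos: [467.6, -363.4, 70.0]
tool_rot: [3.141, -0.001, 0.002]
force: [0.7, 0.3, -1.5]
width: 45.8
```

```bash
python3 -c "
from h import *
s,d=grab('wrist')
_,e=grab('side'); q=proj(e,s['eef_pos'])[0].astype(int); print(q)
a=e['img'][max(q[1]-70,0):q[1]+50,q[0]-80:q[0]+80]
a=cv2.resize(a,(640,480))[:, :]
c=np.hstack([cv2.resize(a,(427,320)),cv2.resize(d['img'],(370,320))])
cv2.imwrite('pics/c3.png',c[:,:,::-1])
to(467.5,-364,230,0)
"
```

```text
[372 180]
t 8.2 pos [ 467.  -362.8   68.8] rot [-3.1407e+00  1.0000e-03  2.3000e-03] F [-0.3 -0.3 -1.2] w 45.4 tip 11.0
shift cm [  0.04   0.1  -16.13] turn 0.1
```

View pics/c3.png

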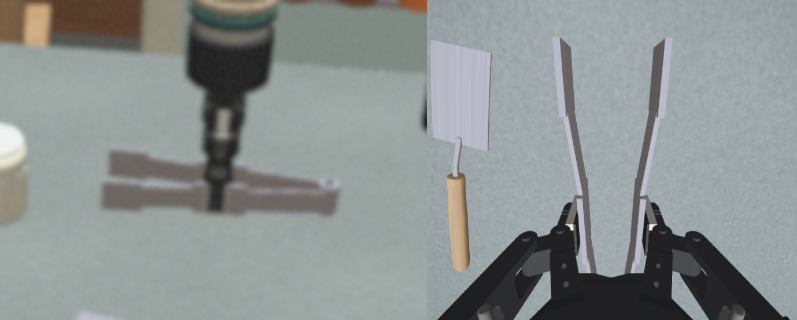

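play_rows([
  [0,0,-2,0,0.47],
  [0,-1,-5,0,0.47],
  [0,-3,-8,0,0.47],
  [0,-6,-10,-1,0.47],
  [0,-9.5,-10.5,-3,0.47],
  [0,-13,-10.5,-5,0.47],
  [0,-16.5,-10.5,-7,0.47],
  [0,-20,-10.5,-9,0.47],
])

```text
clock: 9.0
eef_pos: [466.3, -161.8, 173.6]
tool_rot: [-3.141, 0.001, 0.161]
force: [0.5, -0.6, -1.7]
width: 45.1
```

```bash
python3 -c "
from h import *
to(467.8,85.7,175,0.179)
"
```

```text
t 9.0 pos [ 466.3 -161.8  173.6] rot [-3.1408e+00  1.4000e-03  1.6050e-01] F [ 0.5 -0.6 -1.7] w 45.1 tip 11.0
shift cm [  4.1  -24.4   -0.13] turn -1.1
```

play_rows([
  [0.6,-3.5,0,-1,0.47],
  [1.2,-7,0,-1,0.47],
  [1.8,-10.5,0,-1,0.47],
  [2.4,-14,0,-1,0.47],
  [3,-17.5,0,-1,0.47],
  [3.5,-21,0,-1,0.47],
  [4,-23.2,0,-1,0.47],
  [4,-24.2,0,-1,0.47],
])

```text
clock: 9.8
eef_pos: [467.8, 84.7, 173.6]
tool_rot: [-3.141, 0.001, 0.181]
force: [0.8, -0.7, -0.5]
width: 45.6
```

play_rows([
  [0,0,0,0,0.47],
  [0,0,0,0,0.47],
  [0,0,0,0,0.47],
  [0,0,0,0,0.47],
])

```text
clock: 10.2
eef_pos: [468.2, 80.5, 174.3]
tool_rot: [3.141, 0.0, 0.174]
force: [0.7, -0.3, -1.0]
width: 45.1
```

```bash
python3 -c "
from h import *
s,d=grab('wrist','w5')
to(467.8,85.7,64.5,0.179)
h=cv2.cvtColor(d['img'],cv2.COLOR_RGB2HSV); m=cv2.inRange(h,(5,110,60),(22,255,255))
n,l,st,c=cv2.connectedComponentsWithStats(m); i=1+st[1:,4].argmax(); print(st[i],c[i])
st_=st[i]; p=(st_[0]+st_[2]/2,st_[1]+st_[3]/2); print('roll',at_z(d,p,69,s))
_,e=grab('top')
h=cv2.cvtColor(e['img'],cv2.COLOR_RGB2HSV)[160:280,190:260]; m=cv2.inRange(h,(5,110,60),(22,255,255)); n,l,st,c=cv2.connectedComponentsWithStats(m); 
if n>1:
  i=1+st[1:,4].argmax(); print('top',st[i],at_z(e,c[i]+[190,160],69))
"
```

```text
t 10.25 pos [468.2  80.7 174.3] rot [3.1412e+00 1.0000e-04 1.7460e-01] F [-1.   0.1 -1.8] w 45.2 tip 11.0
shift cm [ 0.05 -0.5  10.98] turn -0.3
[ 276   82   61   64 2584] [306.14512384 111.8622291 ]
roll [558.13800672 104.42837842  69.        ]
top [ 15  69  18  21 270] [557.66411568 106.23981786  69.        ]
```

View pics/w5.png

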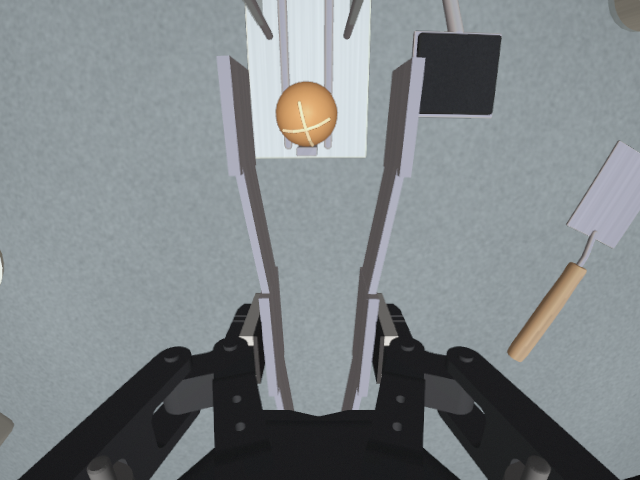

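play_rows([
  [0.15,-0.4,0,-0.2,0.47],
  [0.3,-0.8,1,-0.2,0.47],
  [0.3,-0.8,3,-0.2,0.47],
  [0.3,-0.8,5,-0.2,0.47],
  [0.3,-0.8,5.5,-0.2,0.47],
  [0.3,-0.8,5.5,-0.2,0.47],
  [0.3,-0.8,5.5,-0.2,0.47],
  [0.3,-0.8,5.5,-0.2,0.47],
])

```text
clock: 11.1
eef_pos: [470.3, 90.6, 120.0]
tool_rot: [-3.141, -0.002, 0.18]
force: [-0.6, 0.6, -1.3]
width: 45.3
```

```bash
python3 -c "
from h import *
s,d=grab('wrist','w6')
h=cv2.cvtColor(d['img'],cv2.COLOR_RGB2HSV); m=cv2.inRange(h,(5,110,60),(22,255,255))
n,l,st,c=cv2.connectedComponentsWithStats(m); i=1+st[1:,4].argmax(); q=st[i]; p=(q[0]+q[2]/2,q[1]+q[3]/2); r=at_z(d,p,69,s); print('roll px',q,r)
v=s['tool_rot'][2]; g=r-89.5*np.array([np.cos(v),np.sin(v),0]); to(g[0],g[1],64.5,0.178)
T=s['eef_pos']+[0,0,4.5]; 
R=Ro.from_euler('z',v).as_matrix()
print(proj(d,[T+R@np.array([89.5+a,b,15]) for a in (-18,18) for b in (-28,28)],s).round(0).tolist())
"
```

```text
roll px [ 283   76   79   83 4430] [558.46288273 104.54649533  69.        ]
t 11.15 pos [470.3  90.5 120. ] rot [-3.1415e+00 -1.6000e-03  1.8020e-01] F [ 0.4 -0.6 -0.8] w 44.9 tip 11.0
shift cm [-0.03  0.2   5.55] turn 0.1
[[402.0, 168.0], [235.0, 168.0], [411.0, 49.0], [227.0, 49.0]]
```

View pics/w6.png

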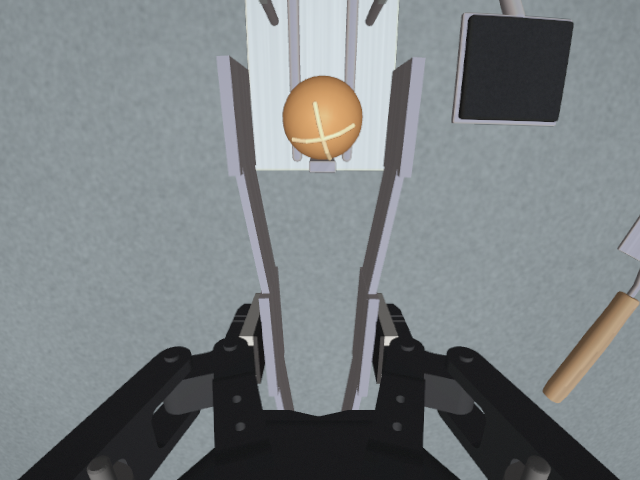

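play_rows([
  [0,0.15,1,0,0.47],
  [0,0.15,2,0,0.47],
  [0,0.15,3,0,0.47],
  [0,0.15,4,0,0.47],
  [0,0.15,4.8,0,0.47],
  [0,0.15,5.4,0,0.47],
  [0,0.15,5.4,0,0.47],
  [0,0.15,5.4,0,0.47],
])

```text
clock: 11.95
eef_pos: [470.0, 88.9, 65.2]
tool_rot: [3.142, 0.0, 0.18]
force: [-0.0, -0.2, -1.0]
width: 45.5
```

```bash
python3 -c "
from h import *
s,d=grab('wrist','w7')
h=cv2.cvtColor(d['img'],cv2.COLOR_RGB2HSV); m=cv2.inRange(h,(5,110,60),(22,255,255))
n,l,st,c=cv2.connectedComponentsWithStats(m); i=1+st[1:,4].argmax(); q=st[i]; p=(q[0]+q[2]/2,q[1]+q[3]/2); r=at_z(d,p,69,s); print('roll px',q,r)
v=s['tool_rot'][2]; g=r-89.5*np.array([np.cos(v),np.sin(v),0]); to(g[0],g[1],64.5,0.178)
_,e=grab('side'); a=e['img'][230:370,170:370]
c=np.hstack([cv2.resize(a,(400,280)),cv2.resize(d['img'],(374,280))]); cv2.imwrite('pics/c4.png',c[:,:,::-1])
"
```

```text
roll px [ 263   50  114  121 9356] [558.78602729 104.57797849  69.        ]
t 12.0 pos [470.1  89.   65.5] rot [-3.1416e+00 -4.0000e-04  1.8020e-01] F [ 1.  -0.4 -1.4] w 45.4 tip 11.0
shift cm [0.05 0.05 0.1 ] turn 0.1
```

View pics/c4.png

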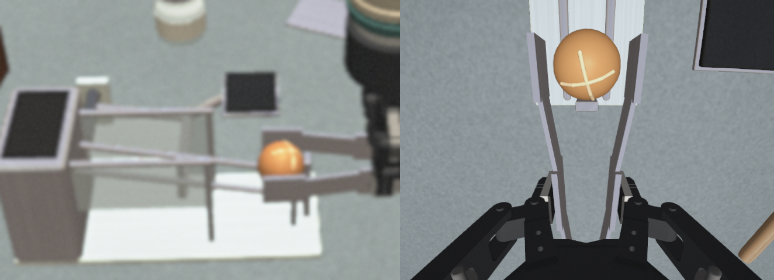

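play_rows([
  [0,0,0,0,0.5],
  [0,0,0,0,0.53],
  [0,0,0,0,0.56],
  [0,0,0,0,0.6],
  [0,0,0,0,0.65],
  [0,0,0,0,0.7],
  [0,0,0,0,0.7],
  [0,0,0,0,0.7],
])

```text
clock: 12.85
eef_pos: [470.2, 89.0, 65.5]
tool_rot: [-3.142, -0.001, 0.18]
force: [-0.7, -0.4, 3.1]
width: 36.2
```

play_rows([
  [0,0,0,0,0.7],
  [0,0,-0.3,0,0.7],
  [0,0,-0.7,0,0.7],
  [0,0,-1.2,0,0.7],
  [0,0,-2,0,0.7],
  [0,0,-3,0,0.7],
  [0,0,-4,0,0.7],
  [0,0,-4,0,0.7],
])

```text
clock: 13.65
eef_pos: [470.7, 89.1, 106.9]
tool_rot: [-3.141, -0.003, 0.18]
force: [1.0, 0.4, -1.9]
width: 36.1
```

```bash
python3 -c "
from h import *
s,d=grab('wrist','w8')
h=cv2.cvtColor(d['img'],cv2.COLOR_RGB2HSV); m=cv2.inRange(h,(5,110,60),(22,255,255))
n,l,st,c=cv2.connectedComponentsWithStats(m); i=1+st[1:,4].argmax(); print('roll px',st[i])
to(470,89,250,0.178)
"
```

```text
roll px [ 263   51  114  120 9005]
t 13.7 pos [470.4  89.  106.3] rot [-3.1415e+00 -1.8000e-03  1.8030e-01] F [ 0.1 -0.9 -2.3] w 35.9 tip 11.0
shift cm [-2.000e-02 -1.000e-02 -1.437e+01] turn 0.1
```

play_rows([
  [0,0,-1,0,0.7],
  [0,0,-3,0,0.7],
  [0,0,-5,0,0.7],
  [0,0,-7.5,0,0.7],
  [0,0,-10,0,0.7],
  [0,0,-12.5,0,0.7],
  [0,0,-14,0,0.7],
  [0,0,-15,0,0.7],
])

```text
clock: 14.5
eef_pos: [470.0, 88.9, 256.8]
tool_rot: [-3.142, -0.001, 0.18]
force: [0.8, -0.1, -1.5]
width: 36.0
```

play_rows([
  [0,0,0,0,0.7],
  [0,0,0,0,0.7],
  [0,0,0,0,0.7],
  [0,0,0,0,0.7],
  [0,0,0,0,0.7],
  [0,0,0,0,0.7],
  [0,0,0,0,0.7],
  [0,0,0,0,0.7],
])

```text
clock: 15.3
eef_pos: [469.9, 88.9, 255.3]
tool_rot: [3.142, 0.0, 0.18]
force: [1.0, 1.0, -1.5]
width: 35.9
```

```bash
python3 -c "
from h import *
s,d=grab('wrist')
h=cv2.cvtColor(d['img'],cv2.COLOR_RGB2HSV); m=cv2.inRange(h,(5,110,60),(22,255,255))
n,l,st,c=cv2.connectedComponentsWithStats(m); i=1+st[1:,4].argmax(); print('roll px',st[i], abs(s['qd']).max())
to(470,89,250,0.178)
_,e=grab('side')
c=np.hstack([cv2.resize(e['img'],(400,300)),cv2.resize(d['img'],(400,300))]); cv2.imwrite('pics/c5.png',c[:,:,::-1])
"
```

```text
roll px [ 263   51  114  120 9016] 0.001995942175096662
t 15.35 pos [470.   88.9 255.3] rot [ 3.1416 -0.      0.1803] F [ 0.9 -0.4 -0.5] w 35.9 tip 11.0
shift cm [ 0.01 -0.01  0.53] turn 0.1
```

View pics/c5.png

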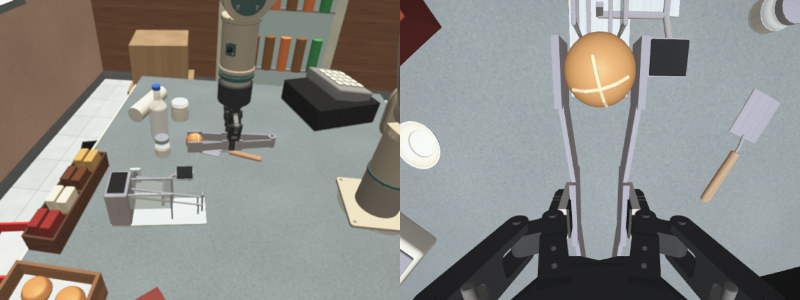

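The roll is held between the paddles, the arm is still, and the bystanders are standing, so I'm handing in.

```bash
python3 -c "
from cell import order
print(order.finish_job())"
```

```text
the job is handed in; nothing more can be done
None
```

The job is done and handed in at about 15.4 s of the 58 s allowed, with the tongs holding the roll high above the counter.

- **Pedal:** I pressed it with closed fingers until it met a hard stop. The force rose to 21 N, with the fingertips at about 39 mm, the height expected at the stop. The roll ran down to the front stop, and the pad looked back up in later pictures.
- **Lift:** I took the tongs by the grip plates, lowered the open paddles over the roll from above, closed them and lifted.
- **Last checks:** The TCP was at 255 mm, so the underside of the tongs was about 24 cm up. Joint speeds were near zero, and the roll stayed at the same place in the wrist view throughout the lift. The gripper stayed well clear of the roll, and the jar, bottle and tin were still standing.

Two things did not go quite as planned:

- **Stray row:** On the way to the tongs, one row repeated an earlier shift. It was undone at once in free air.
- **Tighter grip than expected:** The opening over the plates settled at 36 mm instead of 38 mm. The roll did not slip.

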